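Rack the stray knobs by size, then take one up in the tongs for waxing

ROBOT

A 6-joint arm with a two-finger parallel gripper is mounted at the origin on a cart in front of the work surface, level with it; the furniture and walls round the work are solid. World frame = base frame: x ahead of the robot, y to its left, z up, the work surface at z = 0. Lengths are in m, angles in degrees, forces in N, time in s.
With the tool pointing down it reaches from about 0.25 to 0.725 m from the base axis. Payload 9.7 kg.
Tool frame: the origin (TCP) lies midway between the tips of the shut fingers; the grasp point (between the pads) lies 19 mm behind it; z points along the fingers, y is the line along which they close (so a half turn about z gives the same grasp; the last joint's range is limited). The gripper opens to 85 mm and grips with 20 to 120 N. Pads are 22 mm wide; open, the fingers measure 114 mm over their backs; the gripper's body (76 mm by 85 mm) begins 54 mm behind the grasp point. The pads swing forward as they close: fully open they stand 13 mm farther back than shut.
Start: joints at [-72.422, 4.979, 10.078, 95.1, 0, 90], TCP at [0.166, -0.524, 0.231] pointing down, gripper open.
Joint ranges: [-179.16, 179.16], [-48.56, 103.87], [-65.8, 70.77], [-126.05, 130.52], [-82.76, 87.17], [-180, 180]. Speed limits (degrees/s): [127.2, 127.2, 147.25, 180, 180, 180].

INTERFACE

Orientations are given as a 3x3 rotation matrix whose columns are the frame's x, y, z axes.
In Python, from bench import env gives the robot as it stands.
- The arm moves only by the shell command python3 -m crank 'ROWS' [OPENING] [FORCE]. ROWS is a JSON object whose one key "targets" holds a list that holds one entry, the list of rows, each a list of 6 numbers: the shift along the tool's x, y, z in mm, then the turn, a rotation vector about the tool's x, y, z in rad. In form: {"targets": [[[tx, ty, tz, ax, ay, az], ...]]}. A call has 1 to 8 rows; each row shifts and turns the commanded pose from where the row before left it, along the tool's axes as they then stand; what a row does not reach is not made up. A row lasts 1/8 s, in which the tool goes at most 62.5 mm and 10.7 degrees, less where a joint would pass 70% of its speed; a pose out of reach is approached as far as the arm can. A call with a gripper value outside its range is refused whole. OPENING is the closure, from -1 (fully open) to 1 (shut), set as the call begins (- or left out, the last holds). The fingers move at their own pace and stop on an object; FORCE is the grip in N (left out, the last holds). Time passes only in rows, so rows that do not move let the fingers close. It gives the time, the measured TCP pose, the force, the opening and the grip force at its end, in the units of the state.
- env.get_obs(): the state, without advancing time (a new reading comes with each control period).
- env.snapshot(name): name is "side" or "top"; returns the picture (384x512x3 uint8, blue, green, red); there is no depth.
- env.get_calibration(name): a dict with "mtx" (3x3 intrinsics, pixels), "xyz" and "orientation" of the camera in the world. Camera axes: x right, y up, looking along -z (the intrinsics and any distortion apply to the point x, -y, -z); pixel columns grow to the right and rows downward; lengths in m; the calibration is good to about 2 mm. A picture is of the moment at which its call begins. get_calibration takes no time and is no camera call.
- env.sign_off(): hands the job in; it is judged then, once.
The state is a dict: "time": time; "q": joint angles; "joint_velocities": joint speeds; "effort": joint torques, N m; "tool_pos": TCP position; "ee_rot": TCP orientation; "force": force on the tool from outside, world axes, zero at the start; "moment": the same for the moment, N m; "width": opening from 0.0 (shut) to 1.0 (fully open); "gripper_force": force on a finger pad.
Only numpy, scipy, OpenCV 4.12 (cv2) and the standard library are available. Lean on these libraries where they do the work, as an engineer would, in place of code of your own. Each camera call takes 0.05 s, during which the arm holds its last target. There are 200 camera calls.

TASK

We are getting a batch of turned drawer knobs ready for waxing. First put the two stray knobs from the bench into the pocket board, each face down and fully home in the empty pocket of the row for its own size, and let go. Then pick up the spring tongs, close them on the tenon of the knob that stands on the scrap block (the tenon must stay bare for glue, so touch that knob nowhere but there and only with the tongs), lift it upright at least 10 cm clear of the bench, and finish while holding it there steady in the tongs; leave everything else where it is.

Things in the scene. Friction and masses are not known exactly. Their poses are not given: they have to be found in the camera images.
- board: wooden pocket board, 132 mm (x) x 184 mm (y) x 20 mm thick, fixed, two rows of three round pockets 8 mm deep along its y: row at x = -30 mm small, 31 mm diameter; row at x = +30 mm large, 41 mm diameter; pockets at y = +58, 0, -58 mm. Two pockets of each row already hold a knob. Origin under its centre, z up
- board_hole1 (a point): mouth (level with the board's top) of the empty small pocket, the middle one of its row; 31 mm diameter, floor 8 mm lower
- board_hole5 (a point): mouth (level with the board's top) of the empty large pocket, the one at the board's -y end of its row; 41 mm diameter, floor 8 mm lower
- stray_small: stray small drawer knob: round head 28 mm diameter and 18 mm high, tenon 12 mm diameter and 22 mm long on top, 40 mm over all; the same turned pattern in pale wood, standing on its flat face with the tenon (the peg that is glued into the drawer front) pointing up, loose on the bench. Origin at the centre of its face (underside), z along the tenon.
- stray_large: stray large drawer knob: round head 38 mm diameter and 24 mm high, tenon 12 mm diameter and 22 mm long on top, 46 mm over all; the same turned pattern in pale wood, standing on its flat face with the tenon (the peg that is glued into the drawer front) pointing up, loose on the bench. Origin at the centre of its face (underside), z along the tenon.
- block_knob: the knob to be waxed: large drawer knob: round head 38 mm diameter and 24 mm high, tenon 12 mm diameter and 22 mm long on top, 46 mm over all; the same turned pattern in pale wood, standing on its flat face with the tenon (the peg that is glued into the drawer front) pointing up, loose on top of the scrap block, near its middle. Origin at the centre of its face (underside), z along the tenon.
- block: scrap wood block 65 x 70 x 40 mm high, loose on the bench, carrying the knob to be waxed. Origin at the centre of its underside
- tongs: steel spring tongs lying on the bench, 28 mm high, 190 mm long: bow at the back, two arms with dark wooden grips outside and rubber-lined jaws in front. Origin midway between the grips, at the underside; x to the jaws, z up. Grips 64 mm long, 28 mm high, 48 mm over their middles when open. A slight squeeze (grips at 44 to 46 mm) carries the tongs, jaws still open. 0.12 kg, balanced at the grips
- tongs_jaws (a point): midpoint between the jaws, 78 mm ahead of the tongs' origin and 14 mm above its underside; jaw faces 28 mm long, 14 mm high. Squeezing the grips closes the jaws twice as far: grips 48 mm, jaws 32 mm apart; 43 and 22; 38 and 12 (then parallel)
- tongs_left: left arm (+y side) of the tongs with grip and jaw. Origin on its hinge, 85 mm behind the tongs' origin. The arms spring open; squeezing takes 8 N at each grip to begin, 15 N at 38 mm over the grips
- tongs_right: right arm (-y side) of the tongs with grip and jaw. Origin on its hinge
- small_a: small drawer knob: round head 28 mm diameter and 18 mm high, tenon 12 mm diameter and 22 mm long on top, 40 mm over all; the same turned pattern in pale wood, standing on its flat face with the tenon (the peg that is glued into the drawer front) pointing up, already in its pocket; leave it there. Origin at the centre of its face (underside), z along the tenon.
- small_b: small drawer knob: round head 28 mm diameter and 18 mm high, tenon 12 mm diameter and 22 mm long on top, 40 mm over all; the same turned pattern in pale wood, standing on its flat face with the tenon (the peg that is glued into the drawer front) pointing up, already in its pocket; leave it there. Origin at the centre of its face (underside), z along the tenon.
- large_a: large drawer knob: round head 38 mm diameter and 24 mm high, tenon 12 mm diameter and 22 mm long on top, 46 mm over all; the same turned pattern in pale wood, standing on its flat face with the tenon (the peg that is glued into the drawer front) pointing up, already in its pocket; leave it there. Origin at the centre of its face (underside), z along the tenon.
- large_b: large drawer knob: round head 38 mm diameter and 24 mm high, tenon 12 mm diameter and 22 mm long on top, 46 mm over all; the same turned pattern in pale wood, standing on its flat face with the tenon (the peg that is glued into the drawer front) pointing up, already in its pocket; leave it there. Origin at the centre of its face (underside), z along the tenon.
- wax_tin: flat round tin with green lid, 79 mm diameter, 34 mm high, a bystander. Origin under its centre
- brush: flat brush with wooden handle, 30 x 130 x 13 mm, lying on the bench, a bystander. Origin under its centre
- sanding_block: wooden sanding block 63 x 112 x 29 mm, a bystander. Origin under its centre

How it is judged:
By the outcome, as a careful person would: the job done as asked, in the order asked, and still so for the second after the job is handed in, while the arm keeps its last pose, push and grip.
It also fails if it takes over 61 s, if anything falls off the work surface, if the arm or the gripper's body presses on something with over 40 N, if the wrist force passes 120 N, or if a joint passes its speed limit or range.

## Working session

There is one attempt and no reset: what is moved stays moved. The work goes in short steps, Python scripts to look and compute and a shell command to move; the robot and the scene stay as the last step left them, time stands still between calls to the robot, and variables do not carry over. Pictures are saved under pics/ and viewed, at most 10 in all, crops included, and the job is handed in when it is done.

```bash
ls; mkdir -p pics
python3 - <<'E'
from bench import env
import cv2, numpy as np
o=env.get_obs(); print(o)
for n in("top","side"):
    im=env.snapshot(n); c=env.get_calibration(n); print(n,c)
    cv2.imwrite(f"pics/{n}0.png",im)
    cv2.imwrite(f"pics/{n}0v.png",cv2.resize(im,(800,600),interpolation=cv2.INTER_CUBIC))
E
```

```text
pics
{'time': 0.0, 'q': array([-7.24217897e+01,  5.00969307e+00,  1.00339503e+01,  9.50997182e+01,
        5.15140982e-04,  8.99997638e+01]), 'joint_velocities': array([-0.0297458 , -0.02140037, -0.03638225, -0.05021293,  0.02816068,
       -0.02630635]), 'effort': array([ 4.82615851e-04, -5.20383132e+01,  4.64810729e+01,  1.61616696e-02,
        1.62463207e-04,  8.76835799e-06]), 'tool_pos': array([ 0.1660354 , -0.52409289,  0.23059206]), 'ee_rot': array([[ 9.53304349e-01,  3.02011037e-01, -3.89185572e-04],
       [ 3.02011287e-01, -9.53303519e-01,  1.25825966e-03],
       [ 8.99632864e-06, -1.31704284e-03, -9.99999133e-01]]), 'force': array([-0.73401178, -0.43026404, -0.903653  ]), 'moment': array([ 0.00587659,  0.03289487, -0.01736822]), 'gripper_force': 0.0, 'width': 1.0050111746134238}
top {'mtx': array([[356.27177827,   0.        , 255.43923563],
       [  0.        , 356.27177827, 199.08307863],
       [  0.        ,   0.        ,   1.        ]]), 'xyz': array([ 0.39091967, -0.04054822,  1.05460437]), 'orientation': array([[ 0.0176062 ,  0.98418026, -0.17629304],
       [-0.99972815,  0.01463272, -0.01815262],
       [-0.0152858 ,  0.17656471,  0.98417033]])}
side {'mtx': array([[400.95945556,   0.        , 253.13090115],
       [  0.        , 400.95945556, 197.79972333],
       [  0.        ,   0.        ,   1.        ]]), 'xyz': array([0.18192768, 0.85256607, 0.77271582]), 'orientation': array([[-0.91464143,  0.25186142, -0.31622282],
       [-0.4040888 , -0.54641863,  0.73357953],
       [ 0.01197034,  0.79874433,  0.6015515 ]])}
```

View pics/top0v.png

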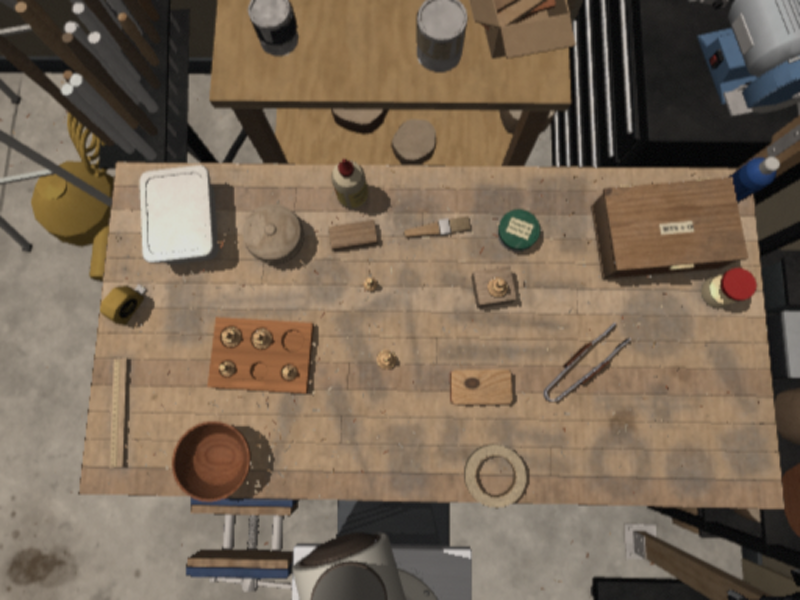

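View pics/side0v.png

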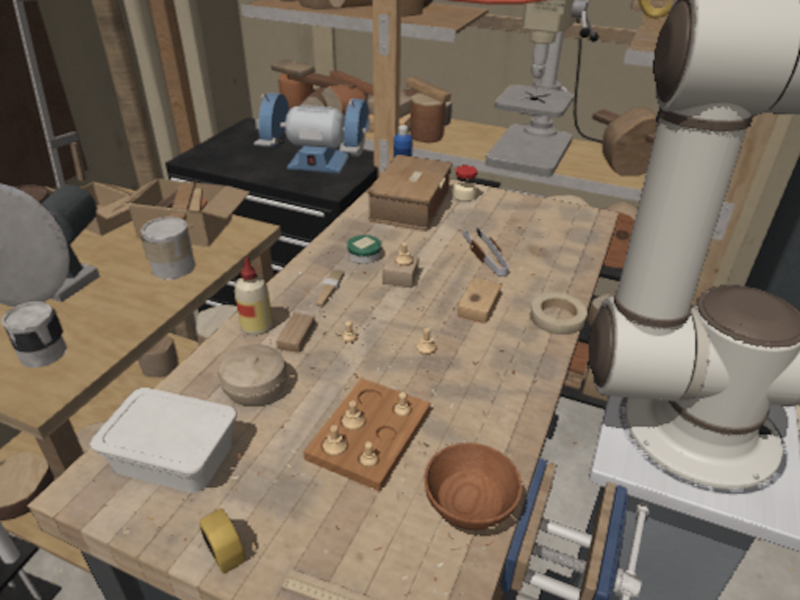

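The top view (800x600) shows the strays at (370,284) and (387,359), the block knob at (498,287) and the tongs with bow at (555,395) and jaws near (620,337). The board spans (210–312, 318–392), with empty pockets at (293,340) and (258,370). The side view shows the same layout.

```bash
cat > h.py <<'E'
import cv2, numpy as np
from bench import env
C={n:env.get_calibration(n) for n in("top","side")}
F=np.diag([1.,-1,-1])
def proj(n,P):
    c=C[n]; p=(np.atleast_2d(P)-c["xyz"])@c["orientation"]@F
    p=p@c["mtx"].T; return p[:,:2]/p[:,2:]
def ray(n,uv):
    c=C[n]; d=np.linalg.inv(c["mtx"])@[uv[0],uv[1],1]; return c["orientation"]@F@d
def onz(n,uv,z):
    d=ray(n,uv); o=c=C[n]["xyz"]; return o+d*(z-o[2])/d[2]
def crop(im,c0,r0,w,h,s):
    a=cv2.resize(im[r0:r0+h,c0:c0+w],None,fx=s,fy=s,interpolation=cv2.INTER_CUBIC)
    for k in range(-c0%10,w,10):
        x=int((k+.5)*s); cv2.line(a,(x,0),(x,6),(255,255,0),1); cv2.putText(a,str(c0+k),(x-9,16),0,.33,(255,255,0),1)
    for k in range(-r0%10,h,10):
        y=int((k+.5)*s); cv2.line(a,(0,y),(6,y),(255,255,0),1); cv2.putText(a,str(r0+k),(8,y+4),0,.33,(255,255,0),1)
    return a
E
python3 - <<'E'
from h import *
t=cv2.imread("pics/top0.png"); s=cv2.imread("pics/side0.png")
cv2.imwrite("pics/a.png",crop(t,128,172,140,84,5.7))
cv2.imwrite("pics/b.png",crop(s,190,200,100,115,5.2))
a=crop(t,295,168,112,92,5); b=crop(s,238,140,100,60,3)
cv2.imwrite("pics/c.png",crop(t,295,168,114,92,6.4))
b=crop(s,238,140,95,62,6)
cv2.imwrite("pics/d.png",b)
for n,u,v,z in[("small?",370,284,.02),("large?",387,359,.02),("blk",498,287,.08),("h5",293,340,.02),("h1",258,370,.02),("bow",553,396,.014),("j1",615,327,.014),("j2",629,341,.014)]:
    print(n,onz("top",((u+.5)*.64-.5,(v+.5)*.64-.5),z).round(4))
E
```

```text
small? [0.6284 0.0355 0.02  ]
large? [0.4858 0.     0.02  ]
blk [ 0.6123 -0.1981  0.08  ]
h5 [0.5187 0.1773 0.02  ]
h1 [0.4615 0.2397 0.02  ]
bow [ 0.4232 -0.307   0.014 ]
j1 [ 0.5535 -0.4269  0.014 ]
j2 [ 0.5274 -0.4516  0.014 ]
```

View pics/a.png

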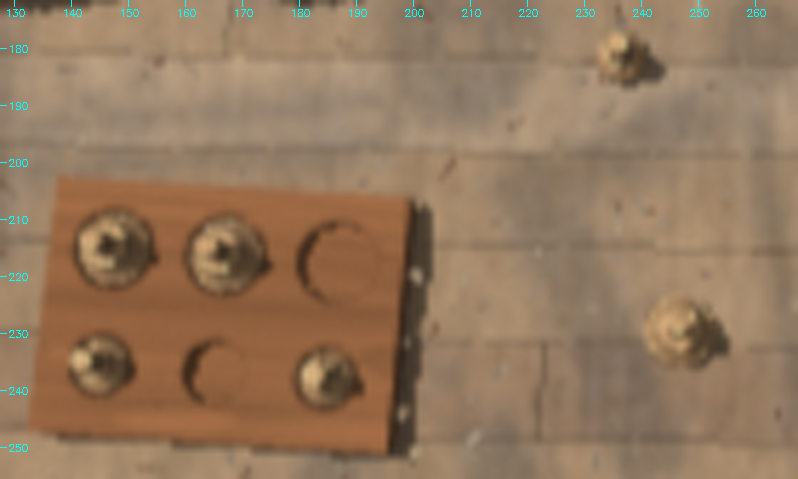

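View pics/c.png

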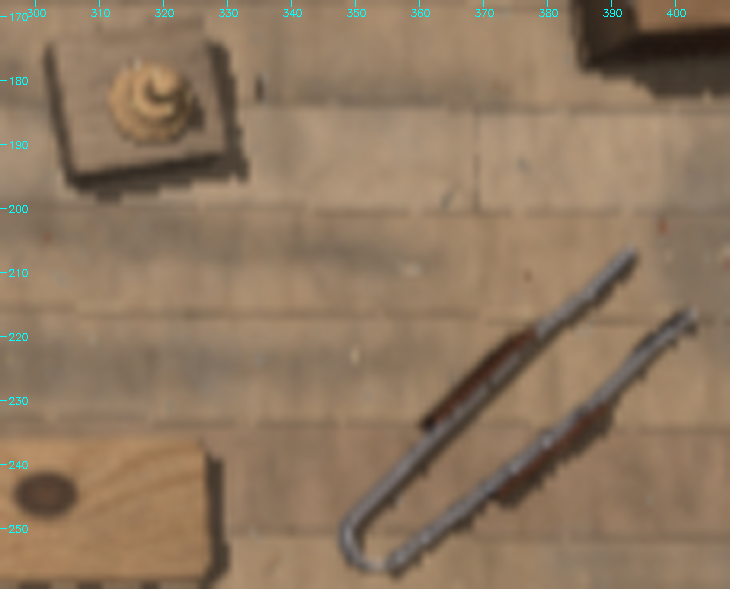

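View pics/b.png

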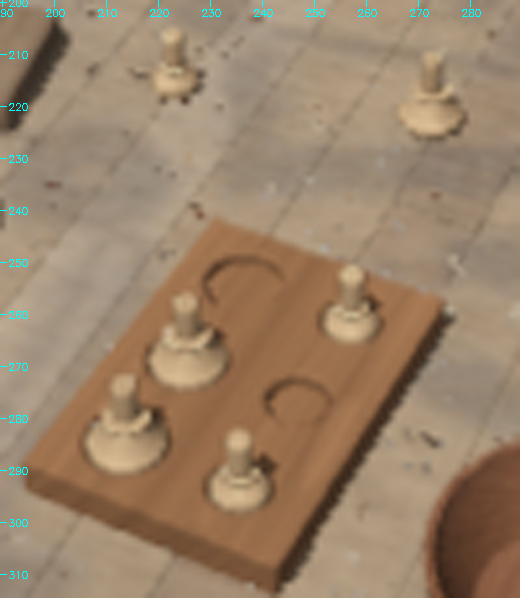

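The top crops give sharp board corners at crop-A pixels (57,177), (410,200), (388,454) and (30,430), the small knob at about (623,57) and the large one at (683,334). In crop C the tong jaws are at (632,253) and (690,317), the bow at about (365,557) and the block knob at about (150,103). The side crop shows both strays' tenon tops at (173,33) and (433,58).

Run:
```python
from h import *
from scipy.optimize import least_squares
A=lambda x,y:(127.5+x/5.7,171.5+y/5.7)
B=lambda x,y:(189.5+x/5.2,199.5+y/5.2)
Cc=lambda x,y:(294.5+x/6.4,167.5+y/6.4)
def fit(obs,x0,f):
    return least_squares(lambda p:np.concatenate([proj(n,f(p,l))[0]-uv for n,uv,l in obs]),x0,loss="soft_l1")
c,s=lambda a:np.cos(a),lambda a:np.sin(a)
def bd(p,l):
    return [p[0]+np.cos(p[2])*l[0]-np.sin(p[2])*l[1],p[1]+np.sin(p[2])*l[0]+np.cos(p[2])*l[1],l[2]]
T=[("top",A(57,177),(.066,.092,.02)),("top",A(410,200),(.066,-.092,.02)),("top",A(388,454),(-.066,-.092,.02)),("top",A(30,430),(-.066,.092,.02))]
S=[("side",B(25,470),(.066,.092,.02)),("side",B(210,217),(.066,-.092,.02)),("side",B(445,299),(-.066,-.092,.02)),("side",B(275,570),(-.066,.092,.02))]
for nm,o in(("top",T),("side",S),("both",T+S)):
    r=fit(o,[.5,.2,0],bd); print(nm,r.x.round(4),r.cost.round(2),[np.round(bd(r.x,l),4)[:2] if 1 else 0 for l in((-.03,0,.02),(.03,-.058,.02))])
kn=lambda p,l:[p[0],p[1],l]
for nm,t,sd in(("small",[(A(623,58),.008)],[(B(173,33),.04),(B(175,84),.006)]),("large",[(A(682,333),.008)],[(B(433,58),.046),(B(432,122),.006)])):
    t=[("top",u,l) for u,l in t]; sd=[("side",u,l) for u,l in sd]
    for k,o in(("top",t),("side",sd)): print(nm,k,fit(o,[.5,0],kn).x.round(4))
print("blk head",onz("top",Cc(150,103),.05).round(4))
j=(onz("top",Cc(632,250),.02)+onz("top",Cc(691,315),.02))/2; b=onz("top",Cc(365,557),.02)
d=(j-b)[:2]; L=np.hypot(*d); d/=L; print("tongs L",L,"yaw",np.degrees(np.arctan2(d[1],d[0])),"origin",j[:2]-.092*d, b[:2]+.098*d)
cv2.imwrite("pics/e.png",crop(cv2.imread("pics/side0.png"),238,140,100,62,8))
```

```text
top [ 0.4909  0.2376 -0.0443] 0.33 [array([0.4609, 0.239 ]), array([0.5183, 0.1784])]
side [ 0.4911  0.2364 -0.0293] 0.75 [array([0.4611, 0.2373]), array([0.5194, 0.1775])]
both [ 0.4909  0.2371 -0.0367] 1.53 [array([0.4609, 0.2382]), array([0.5188, 0.178 ])]
small top [0.6309 0.0359]
small side [0.6316 0.0347]
large top [0.4859 0.0015]
large side [0.4854 0.0026]
blk head [ 0.6189 -0.2012  0.05  ]
tongs L 0.18693276053287927 yaw -47.62915483260546 origin [ 0.48328337 -0.36915593] [ 0.48535047 -0.371422  ]
```

View pics/e.png

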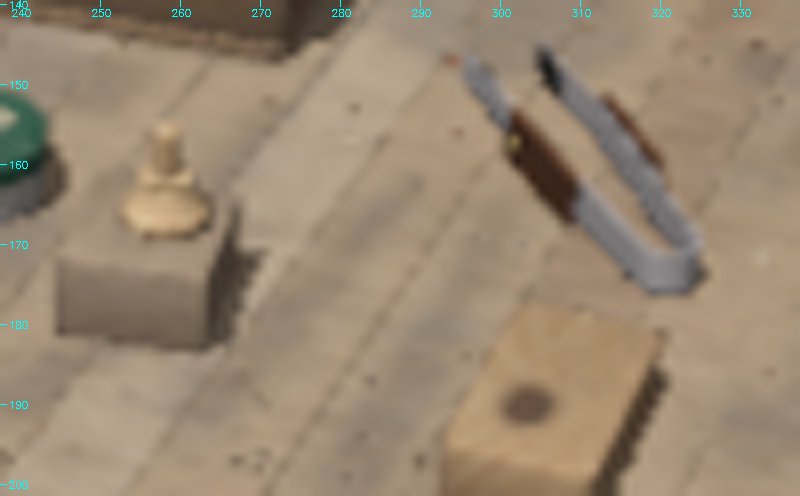

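```bash
python3 -m crank '{"targets": [[[47,-30,10,0,0,0],[47,-30,10,0,0,0],[47,-30,10,0,0,0],[47,-30,10,0,0,0],[47,-30,10,0,0,0],[47,-30,10,0,0,0],[47,-30,10,0,0,0],[47,-30,10,0,0,0]]]}' -0.2 20
python3 - <<'E'
from h import *
A=lambda x,y:(237.5+x/8,139.5+y/8)
from scipy.optimize import least_squares
u=[(A(165,128),.086),(A(168,210),.046)]
print(least_squares(lambda p:np.concatenate([proj("side",[p[0],p[1],z])[0]-v for v,z in u]),[.6,-.2]).x)
j=(onz("side",A(470,60),.014)+onz("side",A(548,55),.014))/2; print(j, onz("side",A(672,272),.014))
o=env.get_obs(); print(o['tool_pos'],o['width'],o['time']); print(((np.array([.631,.0355,.021])-o['tool_pos'])@o['ee_rot']).round(4))
E
```

```text
time: 1.1
tool_pos: [0.4529, -0.1803, 0.1508]
ee_rot: [[0.953, 0.302, -0.0], [0.302, -0.953, -0.0], [-0.0, 0.0, -1.0]]
force: [1.1, -1.7, 0.0]
width: 0.6
gripper_force: 0.0
[ 0.62106339 -0.20515776]
[ 0.5455756  -0.44411008  0.014     ] [ 0.42358041 -0.29781878  0.014     ]
[ 0.45288669 -0.18031203  0.1507986 ] 0.5999873337811376 1.1
[ 0.235  -0.1519  0.1298]
```

```bash
python3 -m crank '{"targets": [[[46,-30,14,0,0,0],[46,-30,14,0,0,0],[46,-30,14,0,0,0],[46,-30,14,0,0,0],[46,-30,14,0,0,0],[2,-1,20,0,0,0],[0,0,20,0,0,0],[0,0,18,0,0,0]]]}'
python3 -c "
from h import *
o=env.get_obs(); print(o['tool_pos']); print(((np.array([.631,.0355,.021])-o['tool_pos'])@o['ee_rot']).round(4))"
```

```text
time: 2.1
tool_pos: [0.6268, 0.031, 0.0219]
ee_rot: [[0.954, 0.301, -0.001], [0.301, -0.954, -0.0], [-0.001, -0.0, -1.0]]
force: [-0.4, -1.2, 0.3]
width: 0.598
gripper_force: 0.0
[0.62677902 0.03104983 0.0219369 ]
[ 0.0054 -0.003   0.0009]
```

```bash
python3 -m crank '{"targets": [[[4,-2,0,0,0,0],[0,0,0,0,0,0]]]}'; python3 -m crank '{"targets": [[[0,0,0,0,0,0],[0,0,0,0,0,0],[0,0,0,0,0,0],[0,0,0,0,0,0]]]}' 1 20
```

```text
time: 2.35
tool_pos: [0.6313, 0.0348, 0.0242]
ee_rot: [[0.954, 0.301, 0.001], [0.301, -0.954, 0.0], [0.001, 0.0, -1.0]]
force: [-0.8, -0.3, 0.2]
width: 0.601
gripper_force: 0.0
time: 2.85
tool_pos: [0.6312, 0.0352, 0.0238]
ee_rot: [[0.953, 0.302, 0.001], [0.302, -0.953, -0.0], [0.001, 0.0, -1.0]]
force: [-0.3, -0.1, 3.3]
width: 0.132
gripper_force: 21.9
```

```bash
python3 -c "
from h import *
print(env.get_obs()['q'])"; python3 -m crank '{"targets": [[[0,0,0,0,0,0],[0,0,0,0,0,0]]]}' 0.3
```

```text
[ 3.19001412e+00  1.70436884e+01  1.01773035e+00  7.39201678e+01
 -3.79275518e-03  1.65611183e+02]
time: 3.1
tool_pos: [0.6307, 0.0352, 0.023]
ee_rot: [[0.953, 0.302, -0.001], [0.302, -0.953, -0.0], [-0.0, -0.0, -1.0]]
force: [0.7, 0.8, 0.6]
width: 0.35
gripper_force: 0.0
```

```bash
python3 -m crank '{"targets": [[[0,0,0,0,0,-0.184],[0,0,0,0,0,-0.184],[0,0,0,0,0,-0.184],[0,0,0,0,0,-0.184],[0,0,0,0,0,-0.184],[0,0,0,0,0,-0.184],[0,0,0,0,0,-0.184],[0,0,0,0,0,-0.184]]]}'; python3 -m crank '{"targets": [[[0,0,0,0,0,0],[0,0,0,0,0,0],[0,0,0,0,0,0],[0,0,0,0,0,0]]]}' 1 30;  python3 -c "
from h import *
o=env.get_obs();print(o['q'],o['tool_pos'])
t=env.snapshot('top'); s=env.snapshot('side'); cv2.imwrite('pics/t1.png',t); cv2.imwrite('pics/s1.png',s)"
```

```text
time: 4.1
tool_pos: [0.6307, 0.0352, 0.023]
ee_rot: [[-0.213, 0.977, -0.0], [0.977, 0.213, 0.0], [0.0, -0.0, -1.0]]
force: [-0.2, -0.3, -0.5]
width: 0.349
gripper_force: 0.0
time: 4.6
tool_pos: [0.6308, 0.0352, 0.0232]
ee_rot: [[-0.205, 0.979, -0.0], [0.979, 0.205, 0.0], [0.0, -0.0, -1.0]]
force: [-0.7, -0.9, 0.1]
width: 0.125
gripper_force: 29.3
[3.18987903e+00 1.70734595e+01 9.87771920e-01 7.39191821e+01
 1.22796076e-03 8.13396938e+01] [0.63081515 0.03516238 0.02322613]
```

```bash
python3 -m crank '{"targets": [[[0,0,-25,0,0,0],[0,0,-50,0,0,0],[46,-24,0,0,0,0],[47,-25,0,0,0,0],[47,-25,0,0,0,0],[47,-25,0,0,0,0],[47,-25,0,0,0,0],[0,0,0,0,0,0]]]}';  python3 -c "
from h import *
A=lambda x,y:(127.5+x/5.7,171.5+y/5.7)
B=lambda x,y:(189.5+x/5.2,199.5+y/5.2)
print('h1',onz('top',A(216,371),.02),onz('side',B(298,402),.02));print('h5',onz('top',A(340,262),.02),onz('side',B(245,281),.02))
o=env.get_obs();print(o['q'],o['tool_pos'])
print(((np.array([.461,.2385,.033])-o['tool_pos'])@o['ee_rot']).round(4))
t=env.snapshot('top'); s=env.snapshot('side'); cv2.imwrite('pics/t2.png',t); cv2.imwrite('pics/s2.png',s)"
```

```text
time: 5.7
tool_pos: [0.4593, 0.2407, 0.0986]
ee_rot: [[-0.21, 0.978, 0.0], [0.978, 0.21, 0.001], [0.001, 0.0, -1.0]]
force: [-0.2, 0.0, -0.3]
width: 0.127
gripper_force: 29.4
h1 [0.46159802 0.23836327 0.02      ] [0.46057129 0.23826464 0.02      ]
h5 [0.51851704 0.17781752 0.02      ] [0.518537   0.17596318 0.02      ]
[ 2.76453189e+01  1.32306088e-01 -9.60546466e+00  8.02371358e+01
  2.56649307e-02  1.05515576e+02] [0.45932623 0.24073686 0.09862944]
[-0.0026  0.0011  0.0656]
```

```bash
python3 -m crank '{"targets": [[[-2.5,1,10,0,0,0],[0,0,22,0,0,0],[0,0,18,0,0,0],[0,0,0,0,0,0]]]}';  python3 -c "
from h import *
o=env.get_obs();print(o['tool_pos'])
print(((np.array([.461,.2383,.0355])-o['tool_pos'])@o['ee_rot']).round(4))"
```

```text
time: 6.3
tool_pos: [0.462, 0.2351, 0.0463]
ee_rot: [[-0.205, 0.979, -0.003], [0.979, 0.205, -0.002], [-0.001, -0.003, -1.0]]
force: [-0.5, 0.8, 0.2]
width: 0.127
gripper_force: 29.4
[0.46203103 0.23512346 0.04630248]
[ 0.0033 -0.0003  0.0108]
```

```bash
python3 -m crank '{"targets": [[[0,0,0,0,0,0],[0,0,0,0,0,0]]]}';  python3 -c "
from h import *
o=env.get_obs();print(o['tool_pos'],o['time'])
print(((np.array([.461,.2383,.0355])-o['tool_pos'])@o['ee_rot']).round(4))"
```

```text
time: 6.55
tool_pos: [0.4632, 0.2364, 0.0491]
ee_rot: [[-0.206, 0.978, 0.001], [0.978, 0.206, 0.001], [0.0, 0.001, -1.0]]
force: [-0.1, -0.4, -0.3]
width: 0.125
gripper_force: 29.4
[0.46320585 0.23644908 0.04912758] 6.55
[ 0.0023 -0.0018  0.0136]
```

```bash
python3 -m crank '{"targets": [[[2.3,-1.8,0,0,0,0],[0,0,0,0,0,0],[0,0,0,0,0,0]]]}'; python3 -m crank '{"targets": [[[0,0,3,0,0,0],[0,0,3,0,0,0],[0,0,3,0,0,0],[0,0,3,0,0,0],[0,0,1,0,0,0],[0,0,0,0,0,0]]]}'; python3 -c "
from h import *
o=env.get_obs();print(o['tool_pos'],o['time'],o['moment'],o['force'])"
```

```text
time: 6.92
tool_pos: [0.4605, 0.2382, 0.0484]
ee_rot: [[-0.207, 0.978, 0.0], [0.978, 0.207, 0.0], [0.0, 0.0, -1.0]]
force: [-0.3, -0.3, -0.7]
width: 0.13
gripper_force: 29.4
time: 7.68
tool_pos: [0.4604, 0.2382, 0.0353]
ee_rot: [[-0.206, 0.978, -0.0], [0.978, 0.206, 0.0], [0.0, -0.0, -1.0]]
force: [0.7, -0.1, -0.4]
width: 0.125
gripper_force: 29.4
[0.46044272 0.23815287 0.03527477] 7.675 [ 0.02022639  0.02637524 -0.03836169] [ 0.66091792 -0.12006499 -0.41815023]
```

```bash
python3 -m crank '{"targets": [[[0,0,0,0,0,0],[0,0,0,0,0,0],[0,0,-35,0,0,0],[0,0,-40,0,0,0],[-47,-5,0,0,0,0],[-47,-5,0,0,0,0],[-47,-5,0,0,0,0],[-47,-5,0,0,0,0]]]}' 0.2;  python3 -m crank '{"targets": [[[-47,-4,10,0,0,0],[0,0,36,0,0,0],[0,0,0,0,0,0],[0,0,0,0,0,0]]]}'; python3 -c "
from h import *
o=env.get_obs();print(o['tool_pos'])
print(((np.array([.4857,.002,.0285])-o['tool_pos'])@o['ee_rot']).round(4))
cv2.imwrite('pics/t3.png',env.snapshot('top')); cv2.imwrite('pics/s3.png',env.snapshot('side'))"
```

```text
time: 8.68
tool_pos: [0.4798, 0.0487, 0.1105]
ee_rot: [[-0.207, 0.978, 0.001], [0.978, 0.207, 0.0], [-0.0, 0.001, -1.0]]
force: [1.1, 0.7, 0.2]
width: 0.401
gripper_force: 0.0
time: 9.18
tool_pos: [0.4858, 0.0037, 0.0654]
ee_rot: [[-0.207, 0.978, 0.001], [0.978, 0.207, 0.0], [-0.0, 0.001, -1.0]]
force: [-0.2, 0.3, 0.5]
width: 0.4
gripper_force: 0.0
[0.4857791  0.00365367 0.065374  ]
[-0.0016 -0.0004  0.0369]
```

```bash
python3 -m crank '{"targets": [[[-1.5,0,37,0,0,0],[0,0,0,0,0,0]]]}';  python3 -m crank '{"targets": [[[0,0,0,0,0,0],[0,0,0,0,0,0],[0,0,0,0,0,0]]]}' 1 20;  python3 -m crank '{"targets": [[[0,0,0,0,0,0],[0,0,0,0,0,-0.184],[0,0,0,0,0,-0.184],[0,0,0,0,0,-0.184],[0,0,0,0,0,-0.184],[0,0,0,0,0,-0.184],[0,0,0,0,0,-0.184],[0,0,0,0,0,-0.184]]]}' 0.3; python3 -m crank '{"targets": [[[0,0,0,0,0,-0.184],[0,0,0,0,0,0]]]}'; python3 -m crank '{"targets": [[[0,0,0,0,0,0],[0,0,0,0,0,0],[0,0,0,0,0,0]]]}' 1 30;python3 -c "
from h import *
o=env.get_obs();print(o['tool_pos'],o['q'],o['ee_rot'])"
```

```text
time: 9.52
tool_pos: [0.4846, 0.0022, 0.0262]
ee_rot: [[-0.207, 0.978, -0.003], [0.978, 0.207, -0.0], [0.001, -0.003, -1.0]]
force: [-1.2, 0.4, 0.1]
width: 0.401
gripper_force: 0.0
time: 9.9
tool_pos: [0.4866, 0.0019, 0.0288]
ee_rot: [[-0.207, 0.978, 0.002], [0.978, 0.207, 0.0], [-0.0, 0.002, -1.0]]
force: [-1.9, -0.0, 7.5]
width: 0.132
gripper_force: 21.8
time: 10.9
tool_pos: [0.4858, 0.0018, 0.0273]
ee_rot: [[-0.998, 0.069, -0.0], [0.069, 0.998, -0.0], [0.0, -0.0, -1.0]]
force: [-0.3, 0.0, -0.4]
width: 0.347
gripper_force: 0.0
time: 11.15
tool_pos: [0.4858, 0.0018, 0.0273]
ee_rot: [[-0.994, -0.108, -0.0], [-0.108, 0.994, -0.0], [0.0, -0.0, -1.0]]
force: [0.1, 0.5, 0.5]
width: 0.347
gripper_force: 0.0
time: 11.52
tool_pos: [0.4858, 0.0018, 0.0273]
ee_rot: [[-0.994, -0.108, -0.0], [-0.108, 0.994, -0.0], [0.0, -0.0, -1.0]]
force: [-0.0, -0.4, -0.0]
width: 0.128
gripper_force: 30.5
[0.48578876 0.00178024 0.02726769] [ 2.10075663e-01 -2.65743248e+00 -2.03278642e+01  7.23309401e+01
 -1.83678255e-04 -5.97615172e+00] [[-9.94176896e-01 -1.07760381e-01 -2.39310141e-05]
 [-1.07760381e-01  9.94176896e-01 -3.29355561e-06]
 [ 2.41465762e-05 -6.95561691e-07 -1.00000000e+00]]
```

```bash
python3 -m crank '{"targets": [[[0,0,-25,0,0,0],[0,0,-45,0,0,0],[-13,43,0,0,0,0],[-13,43,0,0,0,0],[-13,43,0,0,0,0],[-13,43,0,0,0,0],[0,0,0,0,0,0],[0,0,0,0,0,0]]]}';python3 -c "
from h import *
o=env.get_obs();print(o['tool_pos'],o['time'],o['ee_rot'][:2])
print(((np.array([.5187,.1778,.0398])-o['tool_pos'])@o['ee_rot']).round(4))"
```

```text
time: 12.52
tool_pos: [0.5185, 0.1782, 0.097]
ee_rot: [[-0.994, -0.109, -0.001], [-0.109, 0.994, -0.0], [0.001, -0.0, -1.0]]
force: [-0.0, -0.5, -0.2]
width: 0.131
gripper_force: 30.5
[0.51850424 0.17818548 0.09703406] 12.525 [[-9.94039561e-01 -1.09018377e-01 -5.86932902e-04]
 [-1.09018123e-01  9.94039661e-01 -4.47958906e-04]]
[-0.0002 -0.0004  0.0572]
```

```bash
python3 -m crank '{"targets": [[[0,0,20,0,0,0],[0,0,22,0,0,0],[0,0,0,0,0,0],[0,0,0,0,0,0]]]}';python3 -c "
from h import *
o=env.get_obs();print(o['tool_pos'],o['time'])
print(((np.array([.5187,.1778,.0398])-o['tool_pos'])@o['ee_rot']).round(4))"
```

```text
time: 13.02
tool_pos: [0.5191, 0.1779, 0.0563]
ee_rot: [[-0.994, -0.108, 0.001], [-0.108, 0.994, 0.0], [-0.001, 0.0, -1.0]]
force: [-0.0, 0.1, 0.6]
width: 0.13
gripper_force: 30.5
[0.51907891 0.17785663 0.05625927] 13.025
[ 0.0004 -0.      0.0165]
```

```bash
python3 -m crank '{"targets": [[[0,0,3,0,0,0],[0,0,3,0,0,0],[0,0,3,0,0,0],[0,0,3,0,0,0],[0,0,3,0,0,0],[0,0,1,0,0,0],[0,0,0,0,0,0]]]}';python3 -c "
from h import *
o=env.get_obs();print(o['tool_pos'],o['time'])"
```

```text
time: 13.9
tool_pos: [0.5187, 0.1784, 0.0392]
ee_rot: [[-0.994, -0.109, -0.0], [-0.109, 0.994, -0.0], [0.0, -0.0, -1.0]]
force: [-1.3, -1.3, -0.1]
width: 0.132
gripper_force: 30.6
[0.51866924 0.17836409 0.03921239] 13.9
```

```bash
python3 -m crank '{"targets": [[[0,0,0,0,0,0],[0,0,0,0,0,0],[0,0,-30,0,0,0],[0,0,-40,0,0,0],[9,-54,0,0,0,0],[9,-54,0,0,0,0],[9,-54,0,0,0,0],[9,-54,0,0,0,0]]]}' 0.2;  python3 -m crank '{"targets": [[[9,-54,0,0,0,0],[9,-54,0,0,0,0],[9,-54,0,0,0,0],[9,-54,0,0,0,0],[10,-55,0,0,0,0],[10,-55,0,0,0,0],[0,0,0,0,0,0.159],[0,0,0,0,0,0.159]]]}' -0.8; python3 -m crank '{"targets": [[[0,0,0,0,0,0.159],[0,0,0,0,0,0.159],[0,0,0,0,0,0.159],[0,0,0,0,0,0.16],[0,0,0,0,0,0],[0,0,0,0,0,0]]]}'; python3 -c "
from h import *
o=env.get_obs();print(o['tool_pos'],o['time'],o['q'])
t=env.snapshot('top'); s=env.snapshot('side'); cv2.imwrite('pics/t4.png',t); cv2.imwrite('pics/s4.png',s)
a=crop(t,128,190,85,64,4.6); b=crop(s,190,235,90,80,4.5)
H=max(len(a),len(b)); P=lambda i:cv2.copyMakeBorder(i,0,H-len(i),0,0,0)
cv2.imwrite('pics/f.png',np.hstack([P(a),P(b)])); print(a.shape,b.shape)
a=crop(t,295,160,114,100,3.5);b=crop(s,238,130,110,70,3.6);H=max(len(a),len(b));cv2.imwrite('pics/g.png',np.hstack([P(a),P(b)]))"
```

```text
time: 14.9
tool_pos: [0.5064, -0.0418, 0.1096]
ee_rot: [[-0.994, -0.109, 0.001], [-0.109, 0.994, 0.0], [-0.001, -0.0, -1.0]]
force: [0.4, -0.1, 0.9]
width: 0.399
gripper_force: 0.0
time: 15.9
tool_pos: [0.4861, -0.3713, 0.1089]
ee_rot: [[-0.977, 0.214, -0.0], [0.214, 0.977, 0.0], [0.0, 0.0, -1.0]]
force: [0.7, -0.6, 0.1]
width: 0.9
gripper_force: 0.0
time: 16.65
tool_pos: [0.4864, -0.3704, 0.1093]
ee_rot: [[-0.666, 0.746, 0.0], [0.746, 0.666, -0.0], [-0.0, 0.0, -1.0]]
force: [-0.0, -0.1, -0.6]
width: 0.898
gripper_force: 0.0
[ 0.48643561 -0.3703694   0.10931189] 16.65 [-3.72871965e+01  1.26811556e+01  5.25679633e+00  8.25691907e+01
  3.75456612e-03  1.09736939e+01]
(294, 391, 3) (360, 405, 3)
```

View pics/f.png

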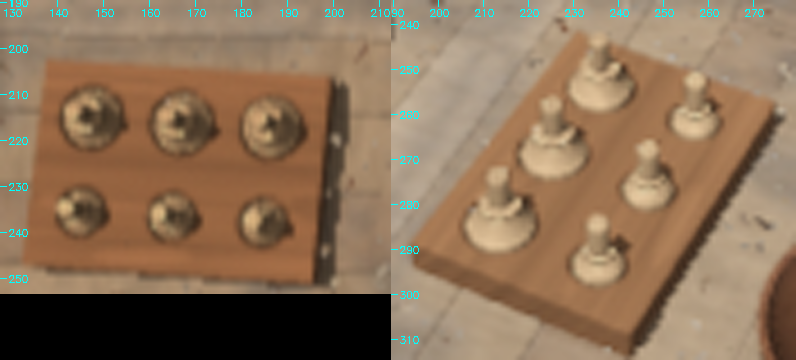

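The board view shows all six knobs seated upright: the new ones are at (272,128) large and (173,217) small in the left panel, with none tilted. Now to grip the tongs.

```bash
python3 -m crank '{"targets": [[[0,0,35,0,0,0],[0,0,40,0,0,0],[0,0,18,0,0,0],[0,0,9,0,0,0],[0,0,0,0,0,0]]]}';  python3 -m crank '{"targets": [[[0,0,0,0,0,0],[0,0,0,0,0,0],[0,0,0,0,0,0],[0,0,0,0,0,0]]]}' -0.05 30;python3 -c "
from h import *
o=env.get_obs();print(o['tool_pos'],o['time'],o['force'],o['width'])"
```

```text
time: 17.38
tool_pos: [0.4866, -0.3705, 0.0078]
ee_rot: [[-0.663, 0.748, 0.0], [0.748, 0.663, -0.0], [-0.0, 0.0, -1.0]]
force: [0.2, 0.3, -1.1]
width: 0.899
gripper_force: 0.0
time: 17.88
tool_pos: [0.4872, -0.371, 0.009]
ee_rot: [[-0.663, 0.748, 0.002], [0.748, 0.663, -0.002], [-0.003, 0.001, -1.0]]
force: [-0.3, 0.1, 5.4]
width: 0.528
gripper_force: 10.5
[ 0.48718951 -0.37095058  0.00900921] 17.875 [-0.27764416  0.10700451  5.38037124] 0.5282009017474498
```

```bash
python3 -m crank '{"targets": [[[0,0,-5,0,0,0],[0,0,-15,0,0,0],[0,0,-25,0,0,0],[0,0,-30,0,0,0],[0,0,-25,0,0,0],[0,0,-10,0,0,0],[0,0,0,0,0,0]]]}';  python3 -m crank '{"targets": [[[10,20,0,0,0,0],[19,34,0,0,0,0],[19,34,0,0,0,0],[19,35,0,0,0,0],[19,34,0,0,0,0],[19,34,0,0,0,0],[10,20,0,0,0,0],[0,0,0,0,0,0]]]}';python3 -m crank '{"targets": [[[0,0,0,0,0,0],[0,0,0,0,0,0]]]}';python3 -c "
from h import *
o=env.get_obs();print(o['tool_pos'],o['time'],o['force'],o['width'])
t=env.snapshot('top'); s=env.snapshot('side'); cv2.imwrite('pics/t5.png',t); cv2.imwrite('pics/s5.png',s)
a=crop(t,285,150,55,70,7.2); b=crop(s,225,110,60,78,6.6)
H=max(len(a),len(b)); P=lambda i:cv2.copyMakeBorder(i,0,H-len(i),0,0,0)
cv2.imwrite('pics/h.png',np.hstack([P(a),P(b)])); print(a.shape,b.shape)"
```

```text
time: 18.75
tool_pos: [0.4866, -0.3706, 0.1179]
ee_rot: [[-0.663, 0.748, 0.001], [0.748, 0.663, -0.001], [-0.001, 0.0, -1.0]]
force: [1.3, -0.1, -1.5]
width: 0.527
gripper_force: 9.3
time: 19.75
tool_pos: [0.568, -0.142, 0.1161]
ee_rot: [[-0.665, 0.747, -0.002], [0.747, 0.665, 0.001], [0.002, -0.001, -1.0]]
force: [-1.1, -0.7, -0.9]
width: 0.529
gripper_force: 9.4
time: 20.0
tool_pos: [0.5677, -0.1449, 0.117]
ee_rot: [[-0.663, 0.749, -0.0], [0.749, 0.663, 0.0], [0.0, -0.0, -1.0]]
force: [0.4, -0.2, -1.2]
width: 0.526
gripper_force: 9.4
[ 0.56765387 -0.14487877  0.11699927] 20.0 [ 0.44632541 -0.21538028 -1.18670125] 0.5263799667723426
(504, 396, 3) (515, 396, 3)
```

View pics/h.png

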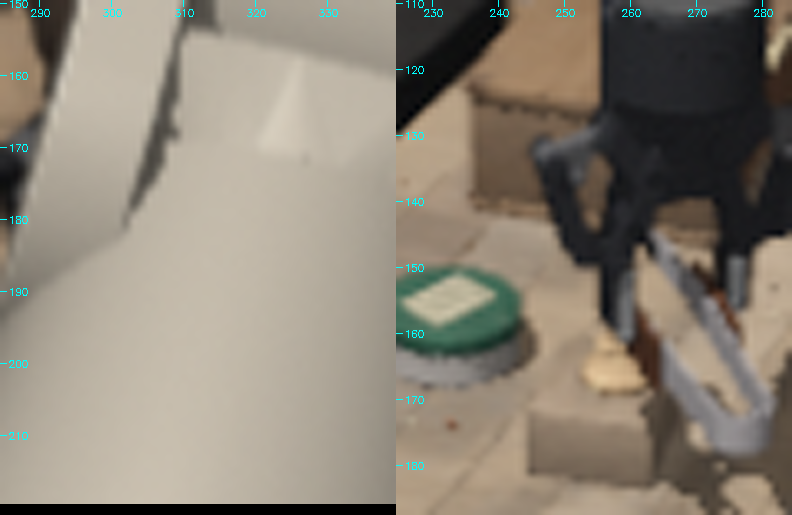

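The top view is blocked by the arm. The side view shows the tongs held level with the bow at about (736,440), and the knob is just behind the finger at (600,375). I'll check the bow against its prediction.

```bash
python3 -c "
from h import *
t=np.array([.5677,-.1449]);d=np.array([.663,-.749])
for z in(.109,.119,.123,.137): print(z,proj('side',[*(t-.098*d),z]).round(1))
print('seen outer bow lower edge', 224.5+340/6.6,109.5+452/6.6)
print('jaws',t+.078*d, 'knob proj',proj('side',[.620,-.203,.086]),proj('top',[.62,-.203,.05]))
print('before: ',proj('side',[.4852-.098*.665,-.371+.098*.747,0]),proj('side',[.4852-.098*.665,-.371+.098*.747,.014]),'seen mid',321.5,173.5)"
```

```text
0.109 [[277.6 178.9]]
0.119 [[277.8 176.1]]
0.123 [[277.9 174.9]]
0.137 [[278.1 170.9]]
seen outer bow lower edge 276.0151515151515 177.9848484848485
jaws [ 0.619414 -0.203322] knob proj [[258.46601262 155.88713364]] [[318.55856625 183.21565151]]
before:  [[322.02967018 177.13047867]] [[322.50033756 173.74444093]] seen mid 321.5 173.5
```

```bash
python3 -m crank '{"targets": [[[0,0,8,0,0,0],[0,0,10,0,0,0],[0,0,8,0,0,0],[0,0,6,0,0,0],[0,0,4,0,0,0],[0,0,3,0,0,0],[0,0,0,0,0,0],[0,0,0,0,0,0]]]}';python3 -m crank '{"targets": [[[0,0,3,0,0,0],[0,0,2,0,0,0],[0,0,2,0,0,0],[0,0,0,0,0,0],[0,0,0,0,0,0]]]}';python3 -c "
from h import *
o=env.get_obs();print(o['tool_pos'],o['time'],o['force'],o['width'])
s=env.snapshot('side'); cv2.imwrite('pics/s6.png',s)
cv2.imwrite('pics/i.png',crop(s,232,130,60,55,10))"
```

```text
time: 21.1
tool_pos: [0.5682, -0.1444, 0.0785]
ee_rot: [[-0.663, 0.748, 0.0], [0.748, 0.663, -0.0], [-0.0, 0.0, -1.0]]
force: [0.4, 0.2, -0.8]
width: 0.519
gripper_force: 9.4
time: 21.72
tool_pos: [0.5681, -0.1444, 0.0713]
ee_rot: [[-0.663, 0.748, 0.0], [0.748, 0.663, 0.0], [-0.0, 0.0, -1.0]]
force: [-0.4, 0.2, -1.4]
width: 0.527
gripper_force: 9.4
[ 0.56807233 -0.14436273  0.07131795] 21.725 [-0.41252159  0.2356399  -1.39525187] 0.5270449275337556
```

View pics/i.png

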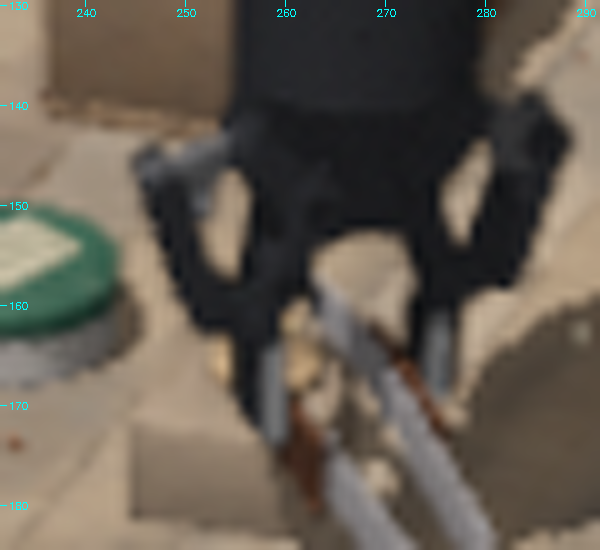

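```bash
python3 -m crank '{"targets": [[[0,0,0,0,0,0],[0,0,0,0,0,0]]]}' 0.04 30; python3 -m crank '{"targets": [[[0,0,0,0,0,0],[0,0,0,0,0,0]]]}' 0.1 30; python3 -m crank '{"targets": [[[0,0,0,0,0,0],[0,0,0,0,0,0]]]}' 0.15 30;python3 -m crank '{"targets": [[[0,0,0,0,0,0],[0,0,0,0,0,0],[0,0,0,0,0,0]]]}' 0.25 50
```

```text
time: 22.02
tool_pos: [0.568, -0.1444, 0.0713]
ee_rot: [[-0.663, 0.749, 0.0], [0.749, 0.663, 0.0], [-0.0, 0.0, -1.0]]
force: [-0.5, -0.2, -1.2]
width: 0.485
gripper_force: 12.5
time: 22.28
tool_pos: [0.568, -0.1444, 0.0713]
ee_rot: [[-0.663, 0.748, 0.0], [0.748, 0.663, -0.0], [-0.0, -0.0, -1.0]]
force: [0.2, -0.8, -1.4]
width: 0.454
gripper_force: 15.1
time: 22.52
tool_pos: [0.5681, -0.1444, 0.0713]
ee_rot: [[-0.663, 0.748, 0.0], [0.748, 0.663, 0.0], [-0.0, 0.0, -1.0]]
force: [0.3, -0.3, -1.2]
width: 0.438
gripper_force: 30.1
time: 22.9
tool_pos: [0.5681, -0.1444, 0.0713]
ee_rot: [[-0.663, 0.749, 0.0], [0.749, 0.663, -0.0], [-0.0, 0.0, -1.0]]
force: [-0.7, 0.6, -1.1]
width: 0.425
gripper_force: 50.9
```

```bash
python3 -m crank '{"targets": [[[0,0,-4,0,0,0],[0,0,-8,0,0,0],[0,0,-14,0,0,0],[0,0,-18,0,0,0],[0,0,-20,0,0,0],[0,0,-18,0,0,0],[0,0,-12,0,0,0],[0,0,-6,0,0,0]]]}';python3 -m crank '{"targets": [[[0,0,0,0,0,0],[0,0,0,0,0,0],[0,0,0,0,0,0],[0,0,0,0,0,0]]]}';python3 -c "
from h import *
o=env.get_obs();print(o['tool_pos'],o['time'],o['force'],o['width'])
s=env.snapshot('side'); cv2.imwrite('pics/s7.png',s)
cv2.imwrite('pics/j.png',crop(s,222,95,75,75,8)); print(proj('side',[.62,-.203,.14]),proj('side',[.62,-.203,.14+.024]))"
```

```text
time: 23.9
tool_pos: [0.5683, -0.1444, 0.1722]
ee_rot: [[-0.663, 0.748, 0.001], [0.748, 0.663, -0.0], [-0.001, 0.0, -1.0]]
force: [-0.5, -0.1, -1.8]
width: 0.425
gripper_force: 50.8
time: 24.4
tool_pos: [0.5679, -0.1443, 0.1709]
ee_rot: [[-0.663, 0.748, -0.001], [0.748, 0.663, 0.0], [0.0, -0.0, -1.0]]
force: [0.4, -0.5, -1.1]
width: 0.424
gripper_force: 50.8
[ 0.56792797 -0.14431567  0.17094162] 24.4 [ 0.36148185 -0.47298034 -1.09454719] 0.42435450079878995
[[258.80036938 141.46424191]] [[258.95442381 134.81891415]]
```

View pics/j.png

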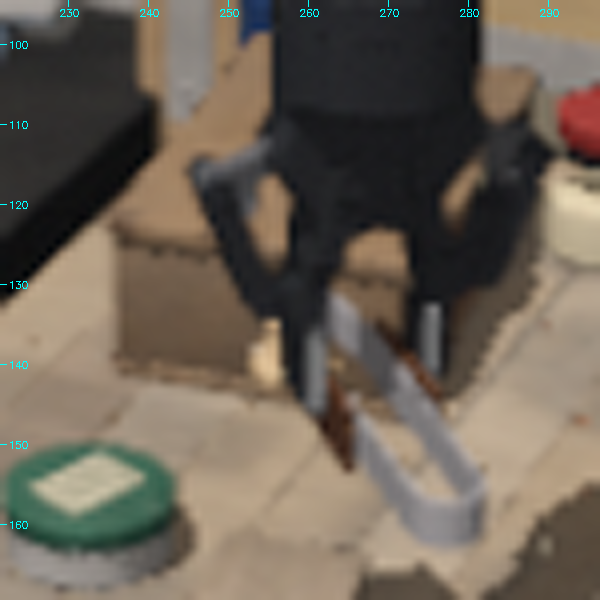

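The side view shows the knob's head off the block at crop (265,355), which matches the predicted upright head (its left edge and bottom line). I'll check for drift numerically, then hand in.

```bash
python3 -m crank '{"targets": [[[0,0,0,0,0,0],[0,0,0,0,0,0],[0,0,0,0,0,0],[0,0,0,0,0,0]]]}'; python3 -c "
from h import *
s=env.snapshot('side').astype(int);a=cv2.imread('pics/s7.png').astype(int);b=cv2.imread('pics/side0.png').astype(int)
print('held drift',abs(s-a)[130:146,250:260].mean(),'old spot change',abs(s-b)[160:168,253:263].mean())
print('block/board/bench change',abs(s-b)[172:181,247:262].mean())
print(env.sign_off())"
```

```text
time: 24.95
tool_pos: [0.5681, -0.1444, 0.1713]
ee_rot: [[-0.663, 0.749, 0.0], [0.749, 0.663, -0.0], [-0.0, 0.0, -1.0]]
force: [-0.3, -0.3, -1.6]
width: 0.424
gripper_force: 50.8
held drift 2.1104166666666666 old spot change 18.4875
block/board/bench change 6.130864197530864
the job is handed in; nothing more can be done
None
```

Both stray knobs are seated in their pockets and released, and the block knob was handed in held upright and steady in the tongs about 14 cm above the bench, at 25 s of the 61 s allowed; the judge's verdict was not shown.

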